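# Index the swivel board holder by its clicks and lock it

## Task

Swing the swivel board holder by its upright handle back against its end stop, then turn it anticlockwise (seen from above) exactly six clicks from the stop without going past the sixth. Then turn its lock knob clockwise until you feel it bite, and give it about a twelfth of a turn more (30 degrees), no further; let go and leave the glue bottle, the black tape and the pliers where they are.

Things in the scene. Friction and masses are not known exactly. Their poses are not given: they have to be found in the camera images.
- stand: Fixed grey foot of the swivel board holder, 164 mm across, 30 mm high, a mark every 15 degrees. Origin on the table under the turntable's axis. On it an aluminium turntable 124 mm across, top at 40 mm, with two jaws holding a green circuit board 86x62 mm (all within 65 mm of the axis, below 80 mm). Boss for the lock knob at x -30, y +132 mm. End stop: thin pin 68 mm from the axis.
- swivel (a joint): Angle of the turntable, rad: 0 at the end stop, growing anticlockwise seen from above, at most 2.36. Clicks every 15 degrees (0.2618): click n rests at n x 0.2618, the sixth at 1.571. A click takes about 3 to 7 N at the handle; let go between clicks it falls into the nearer. At 0 the handle lies at -135 degrees from the stand's x axis (towards -x and -y).
- handle (a point): Upright black round handle of the turntable: 18 mm diameter, graspable 50 to 90 mm above the table (button 21 mm wide on top, to 96 mm), 110 mm from the turntable's axis. This point: on its centre line, 75 mm above the table. A 10 mm bar at 43 mm height joins it to the turntable. Axes are the turntable's (those of the stand at joint 0).
- lock (a joint): Turn of the lock knob, rad, growing clockwise seen from above (tightening). Loose at the start; the turn at which it bites is not known beforehand, 0.5 to 2.0 rad on from the start. Loose it turns with about 0.05 N m, biting it takes about 0.6 N m; it stays where it is left.
- lock_bar (a point): Centre of the lock knob's straight black bar grip, 68 mm long, 14 mm thick, from 52 to 82 mm above the table, on the knob's upright axis; this point is 67 mm above the table. Its x axis lies along the bar, z up. The boss below is 36 mm high and 52 mm across.
- shoe (a joint): How far the clamp shoe hidden in the boss has been driven since the knob bit, in rad of knob turn: stays 0 until the bite, then grows with the knob; it does not come back. Wanted about 0.52.
- glue: White glue bottle, 38 mm across, 110 mm high, standing upright beyond the holder. Origin at its underside. A bystander.
- tape: Roll of black tape, 62 mm across, 19 mm high, lying flat to the left of the holder. Origin at the centre of its underside. A bystander.
- pliers: Long-nose pliers, 64x211x21 mm, lying flat to the right of the holder. Origin at the centre of its underside. A bystander.

How it is judged (in metres and radians):
On the way, in this order (a step that is already met when the one before it is completed fails the run):
1. the turntable is back against its end stop (value of joint swivel below 0.06 rad), for 0.1 s.
2. the turntable is in the sixth click (value of joint swivel between 1.49 and 1.65 rad), for 0.3 s.
3. the lock knob has been tightened past its bite (value of joint shoe above 0.2 rad), for 0.1 s.
At the end, for the whole second after the job is handed in: The turntable rests in its sixth click from the stop (joint swivel 1.49 to 1.65 rad) and the clamp shoe has been driven 0.2 to 0.85 rad (11 to 49 degrees) past the bite, all at rest (all of step 2 and value of joint shoe between 0.2 and 0.85 rad and velocity of joint swivel between -0.05 and 0.05 rad/s and velocity of joint lock between -0.05 and 0.05 rad/s); the robot touches nothing.
It fails at once if the turntable goes past the sixth click (over 1.73 rad) (value of joint swivel above 1.73 rad).
It fails at once if the lock is overtightened (shoe driven more than 0.85 rad) (value of joint shoe above 0.85 rad).
It fails at once if the glue bottle is moved more than 30 mm or tipped over (distance of glue from where it was at the start of the episode above 0.03 m or angle between glue's own z axis and vertical above 0.5 rad).
It fails at once if the tape is moved more than 30 mm (distance of tape from where it was at the start of the episode above 0.03 m).
It fails at once if the pliers are moved more than 30 mm (distance of pliers from where it was at the start of the episode above 0.03 m).
It also fails if it takes over 72 s, if anything falls off the work surface, if the arm or the gripper's body presses on something with over 40 N, if the wrist force passes 120 N, or if a joint passes its speed limit or range.

## Robot

A 6-joint arm with a two-finger parallel gripper is mounted at the origin on a cart in front of the work surface, level with it; the furniture and walls round the work are solid. World frame = base frame: x ahead of the robot, y to its left, z up, the work surface at z = 0. Lengths are in mm, angles in rad, forces in N, time in s.
With the tool pointing down it reaches from about 325 to 900 mm from the base axis. Payload 6.1 kg.
Tool frame: the origin (TCP) lies at the very end of the fingers, on their centre line; the grasp point (between the pads) lies 19 mm behind it; z points along the fingers, y is the line along which they close (so a half turn about z gives the same grasp; the last joint's range is limited). The gripper opens to 87 mm and grips with 3 to 60 N. Pads are 19 mm wide; open, the fingers measure 117 mm over their backs; the gripper's body (75 mm by 190 mm) begins 51 mm behind the grasp point.
Start: joints at [1.079, 0.22, 1.526, -0, 1.395, -0.126], TCP at [223.558, 583.642, 222.538] pointing down, gripper open.
Joint ranges: [-2.98, 2.98], [-0.91, 2.08], [0.09, 2.57], [-1.24, 4.39], [0.2, 2.65], [-2.68, 2.68]. Speed limits (rad/s): [2.57, 2.57, 3.01, 3.14, 3.14, 3.14].

## Interface

Orientations are given as a rotation vector (axis times angle).
In Python, from cell import state, imaging, order gives the robot as it stands.
- The arm moves only by the tool step_arm, never from a script. Its argument "series" is one flat list of numbers, 7 for each row, row after row: the shift along the tool's x, y, z in mm, then the turn, a rotation vector about the tool's x, y, z in rad, then the opening, from 0 (shut) to 1 (fully open). A call has 1 to 12 rows; each row shifts and turns the commanded pose from where the row before left it, along the tool's axes as they then stand; what a row does not reach is not made up. A row lasts 1/10 s, in which the tool goes at most 50 mm and 8.59 degrees, less where a joint would pass 70% of its speed; a pose out of reach is approached as far as the arm can. A call with a gripper value outside its range is refused whole. The fingers move at their own pace and stop on an object; "squeeze" is the grip in N (left out, the last holds). Time passes only in rows, so rows that do not move let the fingers close. It gives the time, the measured TCP pose, the force, the opening and the grip force at its end, in the units of the state.
- state(): the state, without advancing time (a new reading comes with each control period).
- imaging.capture(name): name is "side" or "top"; returns a dict with "pixels" (480x640x3 uint8, blue, green, red), "intrinsics" (3x3 intrinsics, pixels), "world_to_cam" (4x4, takes a point from world to camera coordinates). Camera axes: x right, y down, z forward; pixel columns grow to the right and rows downward; lengths in mm; the calibration is good to about 2 mm. A picture is of the moment at which its call begins. There is no depth.
- order.finish_job(): hands the job in; it is judged then, once.
The state is a dict: "clock": time; "q": joint angles; "qd": joint speeds; "tau": joint torques, N m; "position": TCP position; "tcp_rot": TCP orientation; "wrist_force": force on the tool from outside, world axes, zero at the start; "torque": the same for the moment, N m; "finger_gap": finger opening in mm; "grasp_force": force on a finger pad.
Only numpy, scipy, OpenCV 4.12 (cv2) and the standard library are available. Lean on these libraries where they do the work, as an engineer would, in place of code of your own. Each camera call takes 0.05 s, during which the arm holds its last target. There are 200 camera calls.

## Working session

There is one attempt and no reset: what is moved stays moved. The work goes in short steps, Python scripts to look and compute and a tool call to move; the robot and the scene stay as the last step left them, time stands still between calls to the robot, and variables do not carry over. Pictures are saved under pics/ and viewed, at most 10 in all, crops included, and the job is handed in when it is done.

Besides the shell and the picture viewer there is one more tool, called after ">>>" as name(argument=value, ...) on one line, values as JSON. step_arm: Moves the arm, as the interface text tells. Its arguments: {"type":"object","properties":{"series":{"type":"array","items":{"type":"number"}},"squeeze":{"type":"number"}},"required":["series"]}

```bash
mkdir -p pics; ls
python3 - <<'E'
from cell import state, imaging
import cv2,numpy as np
s=state();print(s)
for n in("top","side"):
    c=imaging.capture(n);cv2.imwrite(f"pics/{n}0.png",c["pixels"]);np.savez(f"{n}0.npz",**c);print(n,c["intrinsics"],c["world_to_cam"])
E
```

```text
pics
{'clock': 0.0, 'q': array([ 1.07888938e+00,  2.21210114e-01,  1.52763841e+00, -5.63910142e-06,
        1.39470468e+00, -1.26112779e-01]), 'qd': array([ 0.00015502,  0.00120641, -0.00262182, -0.00102161, -0.00100513,
       -0.00119262]), 'tau': array([-7.30483516e-04, -4.94625378e+01, -3.87365806e+01,  6.97471993e-02,
        5.74676029e-02, -1.94406239e-04]), 'position': array([223.26734257, 583.08077609, 221.43273725]), 'tcp_rot': array([-5.71280770e-01, -3.08861156e+00,  2.93585410e-03]), 'wrist_force': array([-0.07275957, -0.56760264,  0.46121979]), 'torque': array([-0.01073839,  0.03712781,  0.00934857]), 'grasp_force': 0.0, 'finger_gap': 87.11920300328438}
top [[608.17724663   0.         325.84672191]
 [  0.         608.17724663 240.06892722]
 [  0.           0.           1.        ]] [[ 1.32271931e-01 -9.91212061e-01 -1.66926314e-03 -2.97406259e+01]
 [-9.61002668e-01 -1.27827680e-01 -2.45222258e-01  6.18010383e+02]
 [ 2.42853882e-01  3.40401879e-02 -9.69465449e-01  1.08660728e+03]
 [ 0.00000000e+00  0.00000000e+00  0.00000000e+00  1.00000000e+00]]
side [[471.81461495   0.         304.68710359]
 [  0.         471.81461495 246.76959422]
 [  0.           0.           1.        ]] [[ 8.53762090e-01 -5.20207650e-01 -2.17782946e-02 -4.91421138e+02]
 [-3.17439899e-01 -4.86914482e-01 -8.13723661e-01  2.59164688e+02]
 [ 4.12701106e-01  7.01639714e-01 -5.80843790e-01  9.28714898e+02]
 [ 0.00000000e+00  0.00000000e+00  0.00000000e+00  1.00000000e+00]]
```

View pics/top0.png

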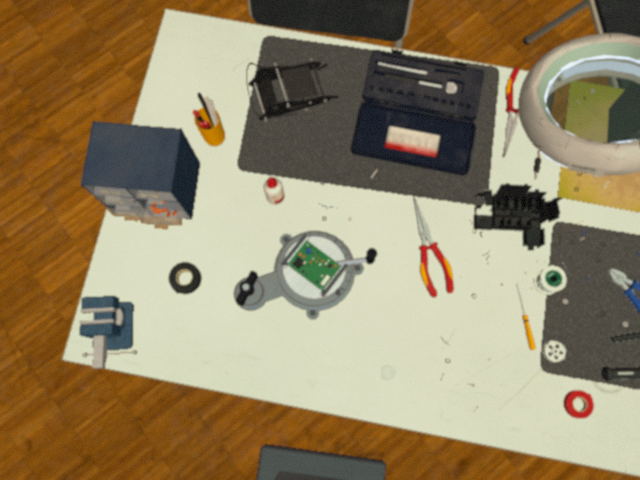

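View pics/side0.png

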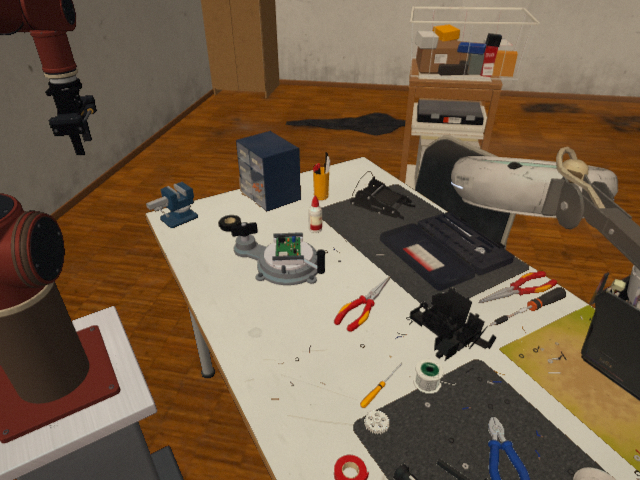

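Top view: turntable centre near (315,267), handle top near (371,256), lock bar near (247,288), glue (274,190), tape (185,278), pliers (432,250). The side view agrees: handle near (321,262), bar near (244,230).

```bash
cat > h.py <<'E'
import numpy as np,cv2
from cell import state, imaging
def ray(c,uv,z):
    K=c["intrinsics"];T=c["world_to_cam"];R=T[:3,:3];o=-R.T@T[:3,3]
    d=R.T@np.linalg.inv(K)@np.array([uv[0],uv[1],1.]);return o+d*(z-o[2])/d[2]
def proj(c,p):
    q=c["world_to_cam"]@np.append(p,1);r=c["intrinsics"]@q[:3];return r[:2]/r[2]
E
python3 - <<'E'
from h import *
c=np.load("top0.npz");im=c["pixels"];g=im.max(2)
hsv=cv2.cvtColor(im,cv2.COLOR_BGR2HSV)
def blobs(m,x0,y0,x1,y1,z,nm):
    M=np.zeros_like(m,np.uint8);M[y0:y1,x0:x1]=m[y0:y1,x0:x1]
    n,l,s,ct=cv2.connectedComponentsWithStats(M)
    for i in range(1,n):
        if s[i,4]>25:
            pts=np.argwhere(l==i)[:,::-1].astype(np.float32);r=cv2.minAreaRect(pts)
            b=[ray(c,p,z)[:2].round() .tolist() for p in cv2.boxPoints(r)]
            print(nm,s[i],ct[i].round(1),ray(c,ct[i],z).round(1),b)
dark=(g<55)
blobs(dark,225,260,268,312,82,"bar")
blobs(dark,355,240,385,270,90,"handle")
blobs(dark,165,258,205,298,19,"tape")
# stand: silhouette grey non-table
blobs((g<185)&(hsv[...,1]<60),225,222,375,325,30,"stand")
cv2.imwrite("pics/z.png",np.hstack([cv2.resize(im[225:325,225:385],None,fx=5,fy=5,interpolation=cv2.INTER_CUBIC)]))
E
```

```text
bar [237 272  20  33 223] [246.6 289.1] [502.2 186.1  82. ] [[478.0, 206.0], [537.0, 184.0], [529.0, 164.0], [470.0, 186.0]]
handle [367 250   9  13  79] [370.7 255.5] [594.8 -35.9  90. ] [[585.0, -25.0], [608.0, -33.0], [604.0, -45.0], [581.0, -37.0]]
tape [170 264  30  28 330] [185.9 278.5] [516.7 318.5  19. ] [[512.0, 360.0], [556.0, 329.0], [522.0, 283.0], [479.0, 314.0]]
stand [ 233  230  142   90 4618] [300.2 277.6] [546.4  93.7  30. ] [[495.0, 232.0], [718.0, 81.0], [610.0, -63.0], [397.0, 90.0]]
stand [294 258  12   9  53] [298.8 262.1] [576.7 100.9  30. ] [[572.0, 111.0], [586.0, 107.0], [579.0, 88.0], [566.0, 93.0]]
```

View pics/z.png

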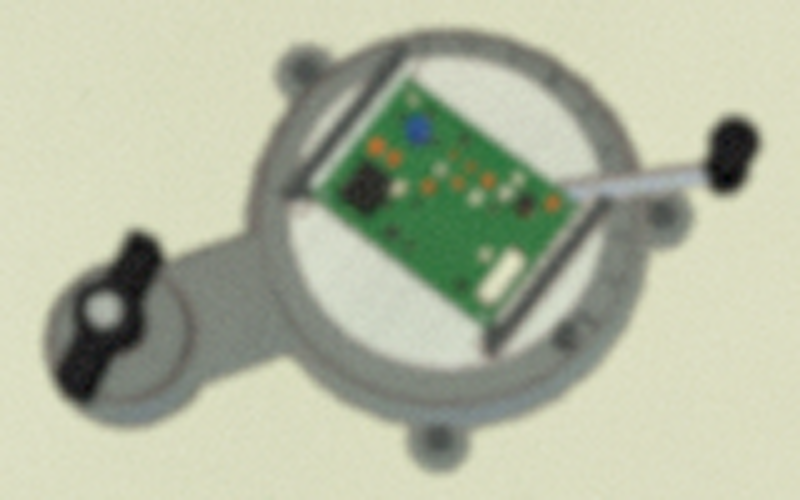

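The zoom shows the disc centre at about px (314,267), the button at (371.8,252.9), the bar cap at (245.5,287), with bar ends at (253,273) and (240,302). The stop pin is at about (339.4,292).

Run:
```python
from h import *
c=np.load("top0.npz")
im=c["pixels"]; hsv=cv2.cvtColor(im,cv2.COLOR_BGR2HSV)
C=ray(c,(314.1,267.3),40);H=ray(c,(371.8,252.9),96);L=ray(c,(245.5,286.8),82);S=ray(c,(339.3,291.8),40)
e1=ray(c,(253.5,272.5),82);e2=ray(c,(239.5,303),82)
# outer foot ring: zoom x 247..650 
F=ray(c,(225+448/5,225+222/5),30)
an=lambda v:np.degrees(np.arctan2(v[1],v[0]))
print("C",C,"F",F,"H",H,"L",L,"S",S)
for n,p in(("H",H),("L",L),("S",S)): print(n,np.linalg.norm((p-C)[:2]),an(p-C))
yaw=an(L-C)-np.degrees(np.arctan2(132,-30));print("yaw",yaw,"swivel",(an(H-C)-(yaw-135)))
print("bar",e1,e2,an(e1-e2),np.linalg.norm(e1-e2))
print("glue",ray(c,(274,198),0),"pliers",ray(c,(432,290),10),ray(c,(415,200),10))
s=np.load("side0.npz")
for p in(C,H,L): print(proj(s,p))
```

```text
C [568.35360525  68.92522724  40.        ] F [566.31839553  67.85593229  30.        ] H [598.5406564  -37.01473358  96.        ] L [506.17448658 188.87442203  82.        ] S [526.90877687  13.9910078   40.        ]
H 110.15685796302544 -74.09536814170977
L 135.1075576378565 117.40126567957954
S 68.81454980120203 -127.0325327159814
yaw 14.596999614292784 swivel 46.307632243997446
bar [535.0000806  178.43684077  82.        ] [474.6720783  194.91550053  82.        ] -15.277718238001492 62.53810109884032
glue [711.05316097 173.69583418   0.        ] pliers [ 559.74273338 -167.89153806   10.        ] [ 741.9237539  -116.34175152   10.        ]
[287.65156801 251.78666118]
[320.53850998 250.68105368]
[243.2035913 223.5335395]
```

>>> step_arm(series=[-36,-28,0,0,0,0,1,-36,-28,0,0,0,0,1,-36,-28,0,0,0,0,1,-36,-28,0,0,0,0,1,-36,-28,0,0,0,0,1,-36,-28,0,0,0,0,1,-36,-28,0,0,0,0,1,-36,-28,0,0,0,0,1,-36,-28,0,0,0,0,1,-36,-28,0,0,0,0,1,-36,-28,0,0,0,0,1,-36,-28,0,0,0,0,1], squeeze=15)

```text
clock: 1.3
position: [507.2, 113.6, 222.3]
tcp_rot: [-0.572, -3.089, -0.0]
wrist_force: [0.3, 0.6, 1.4]
finger_gap: 87.5
grasp_force: 0.0
```

```bash
cat >> h.py <<'E'
from scipy.spatial.transform import Rotation as Rn
C=np.array([568.35,68.93]);YAW=14.6
def rows(x,y,z,psi,n=1):
    """total tool-frame shift (before turning) and z turn to reach target"""
    s=state();R=Rn.from_rotvec(s["tcp_rot"]).as_matrix()
    p=np.degrees(np.arctan2(R[1,1],R[0,1]))
    d=R.T@(np.array([x,y,z])-s["position"])
    print("pos",s["position"].round(1),"psi",round(p,1),"tilt",R[:2,2].round(4),"shift",d.round(1),"turn",round(np.radians(p-psi),3),"t",round(s["clock"],2),"F",s["wrist_force"].round(1),s["torque"].round(2),"q6",s["q"][5].round(2))
def arc(sw): # handle xy at swivel deg, tangent angle
    a=np.radians(YAW-135+sw);return C+110*np.array([np.cos(a),np.sin(a)]),YAW-135+sw+90
E
python3 -c "
from h import *
rows(598.5,-37,160,15.9)
print([ (k,arc(k)) for k in (0,45,46.3,90)])"
```

```text
pos [507.2 113.6 222.3] psi 69.0 tilt [-0.0003  0.0001] shift [-139.1 -107.9   62.2] turn 0.927 t 1.3 F [0.3 0.6 1.4] [ 0.05 -0.03  0.01] q6 -1.14
[(0, (array([512.68628595, -25.94650361]), -30.400000000000006)), (45, (array([596.07762941, -37.51800875]), 14.599999999999994)), (46.3, (array([598.48551406, -36.86154405]), 15.899999999999991)), (90, (array([663.22650361,  13.26628595]), 59.599999999999994))]
```

>>> step_arm(series=[-34.5,-27,15,0,0,0,1,-34.5,-27,15,0,0,0,1,-34.5,-27,15,0,0,0,1,-34.5,-27,15,0,0,0,1,0,0,5,0,0,0.135,1,0,0,5,0,0,0.135,1,0,0,5,0,0,0.135,1,0,0,5,0,0,0.135,1,0,0,5,0,0,0.135,1,0,0,5,0,0,0.135,1,0,0,5,0,0,0.135,1])

```text
clock: 2.4
position: [596.6, -34.8, 126.7]
tcp_rot: [-1.921, -2.484, 0.001]
wrist_force: [-0.3, 0.9, 0.7]
finger_gap: 87.1
grasp_force: 0.0
```

```bash
python3 -c "
from h import *
rows(597,-37.3,57,15)
a=imaging.capture('side')['pixels'][130:310,200:440];cv2.imwrite('pics/a.png',cv2.resize(a,None,fx=3,fy=3,interpolation=cv2.INTER_CUBIC))"
```

```text
pos [596.6 -34.8 126.7] psi 14.6 tilt [-0.0011  0.0002] shift [-2.6 -0.1 69.7] turn -0.007 t 2.4 F [-0.3  0.9  0.7] [-0.09 -0.03 -0.01] q6 -0.44
```

View pics/a.png

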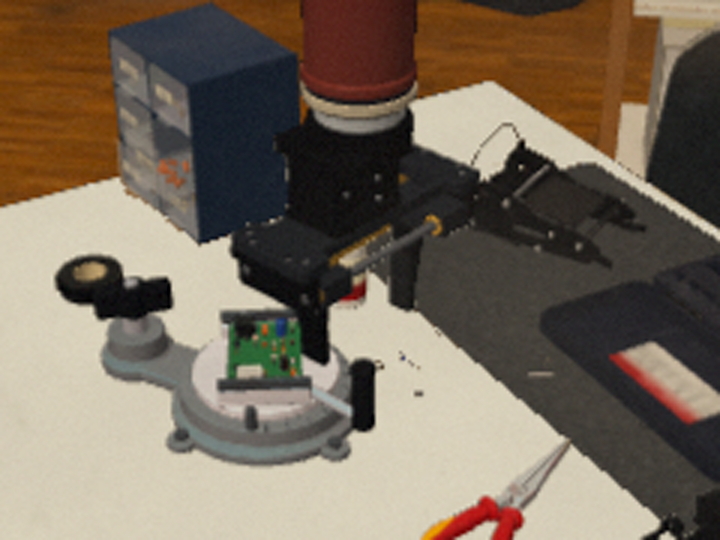

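The handle (zoom 362,370) sits centred between the fingertips (317,358) and (403,305), which are 30 mm above it. So I'll descend and close.

>>> step_arm(series=[-2.5,0,10,0,0,0,1,0,0,10,0,0,0,1,0,0,10,0,0,0,1,0,0,10,0,0,0,1,0,0,10,0,0,0,1,0,0,10,0,0,0,1,0,0,9,0,0,0,1,0,0,0,0,0,0,0,0,0,0,0,0,0,0,0,0,0,0,0,0,0,0,0,0,0,0,0,0,0,0,0,0,0,0,0], squeeze=15)

```text
clock: 3.65
position: [598.1, -37.3, 59.1]
tcp_rot: [1.914, 2.49, 0.001]
wrist_force: [0.1, -0.1, -0.2]
finger_gap: 55.0
grasp_force: 0.0
```

```bash
python3 -c "
from h import *
rows(596,-37.5,57,15);print(state()['finger_gap'],state()['grasp_force'])"
```

```text
pos [598.1 -37.3  59.1] psi 14.9 tilt [ 0.0009 -0.0002] shift [ 0.4 -2.   2.1] turn -0.002 t 3.65 F [ 0.1 -0.1 -0.2] [-0.05  0.01 -0.  ] q6 -0.45
54.999147891033296 0.0
```

>>> step_arm(series=[0,0,1,0,0,0,0,0,0,0,0,0,0,0,0,0,0,0,0,0,0,0,0,0,0,0,0,0,0,0,0,0,0,0,0,0,0,0,0,0,0,0,0,0,0,0,0,0,0,0,0,0,0,0,0,0])

```text
clock: 4.45
position: [597.5, -37.3, 57.5]
tcp_rot: [-1.915, -2.491, 0.0]
wrist_force: [-0.5, -0.8, 0.0]
finger_gap: 19.0
grasp_force: 15.0
```

```bash
python3 -c "
from h import *
rows(596,-37.5,57,15);print(state()['finger_gap'],state()['grasp_force'])"
```

```text
pos [597.5 -37.3  57.5] psi 14.9 tilt [-0.0003 -0.    ] shift [ 0.2 -1.5  0.5] turn -0.002 t 4.45 F [-0.5 -0.8  0. ] [-0.14  0.21  0.05] q6 -0.45
19.02379673090408 14.95285621197354
```

>>> step_arm(series=[0.4,-9.6,0,0,0,0.0873,0,0.4,-9.6,0,0,0,0.0873,0,0.4,-9.6,0,0,0,0.0873,0,0.4,-9.6,0,0,0,0.0873,0,0.4,-9.6,0,0,0,0.0873,0,0.4,-9.6,0,0,0,0.0873,0,0.4,-9.6,0,0,0,0.0873,0,0.4,-9.6,0,0,0,0.0873,0,0,0,0,0,0,0,0])

```text
clock: 5.35
position: [521.3, -30.4, 57.5]
tcp_rot: [-2.651, -1.684, 0.002]
wrist_force: [-4.6, -0.5, 0.6]
finger_gap: 18.8
grasp_force: 15.1
```

```bash
python3 -c "
from h import *
rows(*arc(0)[0],57,arc(0)[1]);s=state();print(s['finger_gap'],s['grasp_force'],np.degrees(np.arctan2(*(s['position'][:2]-C)[::-1])),np.linalg.norm(s['position'][:2]-C))"
```

```text
pos [521.3 -30.4  57.5] psi -25.2 tilt [-0.002   0.0003] shift [ 0.4 -9.7  0.5] turn 0.091 t 5.35 F [-4.6 -0.5  0.6] [-0.16  0.65 -0.05] q6 0.23
18.83629336409772 15.070177810521272 -115.36210754516688 109.92993059497793
```

>>> step_arm(series=[0.2,-4.8,0,0,0,0.044,0,0.2,-4.8,0,0,0,0.044,0,0,-1,0,0,0,0,0,0,0,0,0,0,0,0,0,0,0,0,0,0,0])

```text
clock: 5.85
position: [514.2, -26.6, 57.5]
tcp_rot: [2.72, 1.569, 0.001]
wrist_force: [2.6, -5.4, -4.1]
finger_gap: 19.3
grasp_force: 14.9
```

```bash
python3 -c "
from h import *
rows(*arc(0)[0],57,arc(0)[1]);s=state();print(s['finger_gap'],s['grasp_force'],np.degrees(np.arctan2(*(s['position'][:2]-C)[::-1])),np.linalg.norm(s['position'][:2]-C))"
```

```text
pos [514.2 -26.6  57.5] psi -30.0 tilt [ 0.0013 -0.0014] shift [-0.2 -1.6  0.5] turn 0.006 t 5.85 F [ 2.6 -5.4 -4.1] [-0.85 -0.18  0.04] q6 0.32
19.290620151884287 14.942871665321036 -119.55832921285872 109.83080283923923
```

>>> step_arm(series=[0,-2,0,0,0,0,0,0,-2,0,0,0,0,0,0,0,0,0,0,0,0,0,0,0,0,0,0,0])

```text
clock: 6.25
position: [514.2, -26.5, 58.1]
tcp_rot: [2.714, 1.565, 0.009]
wrist_force: [14.3, -11.7, -15.0]
finger_gap: 19.0
grasp_force: 13.9
```

```bash
python3 -c "
from h import *
rows(*arc(0)[0],57,arc(0)[1]);s=state();print(s['finger_gap'],s['grasp_force'],np.degrees(np.arctan2(*(s['position'][:2]-C)[::-1])),np.linalg.norm(s['position'][:2]-C))"
```

```text
pos [514.2 -26.5  58.1] psi -30.1 tilt [ 0.0093 -0.0046] shift [-0.3 -1.6  1.1] turn 0.006 t 6.25 F [ 14.3 -11.7 -15. ] [-1.75 -2.03 -0.05] q6 0.32
19.049620033724487 13.942758794578367 -119.56309299535778 109.65913916184941
```

>>> step_arm(series=[0,4,0,0,0,0,0,0.4,9.6,0,0,0,-0.0873,0,0.4,9.6,0,0,0,-0.0873,0,0.4,9.6,0,0,0,-0.0873,0,0.4,9.6,0,0,0,-0.0873,0,0.4,9.6,0,0,0,-0.0873,0,0.4,9.6,0,0,0,-0.0873,0,0.4,9.6,0,0,0,-0.0873,0,0.4,9.6,0,0,0,-0.0873,0,0.4,9.6,0,0,0,-0.0873,0,0.4,9.6,0,0,0,-0.0873,0,0,0,0,0,0,0,0])

```text
clock: 7.45
position: [607.1, -34.2, 57.8]
tcp_rot: [1.801, 2.573, 0.001]
wrist_force: [-0.6, -1.8, 2.0]
finger_gap: 19.0
grasp_force: 15.3
```

```bash
python3 -c "
from h import *
rows(*arc(90)[0],57,arc(90)[1]);s=state();print(s['finger_gap'],s['grasp_force'],np.degrees(np.arctan2(*(s['position'][:2]-C)[::-1])),np.linalg.norm(s['position'][:2]-C))"
```

```text
pos [607.1 -34.2  57.8] psi 20.0 tilt [ 0.0009 -0.0002] shift [25.4 68.9  0.8] turn -0.691 t 7.45 F [-0.6 -1.8  2. ] [-0.34  0.14  0.02] q6 -0.53
18.9680067832571 15.276563798470306 -69.37700149581879 110.15688824821427
```

>>> step_arm(series=[0.4,9.6,0,0,0,-0.0873,0,0.4,9.6,0,0,0,-0.0873,0,0.4,9.6,0,0,0,-0.0873,0,0.4,9.6,0,0,0,-0.0873,0,0.4,9.6,0,0,0,-0.0873,0,0.4,9.6,0,0,0,-0.0873,0,0.4,9.6,0,0,0,-0.0873,0,0.2,4.2,0,0,0,-0.04,0,0.2,4.2,0,0,0,-0.04,0,0,0,0,0,0,0,0,0,0,0,0,0,0,0])

```text
clock: 8.55
position: [663.5, 13.6, 57.8]
tcp_rot: [0.83, 3.029, 0.002]
wrist_force: [1.9, 2.1, 0.8]
finger_gap: 19.3
grasp_force: 15.1
```

```bash
python3 -c "
from h import *
rows(*arc(90)[0],57,arc(90)[1]);s=state();print(s['finger_gap'],s['grasp_force'],np.degrees(np.arctan2(*(s['position'][:2]-C)[::-1])),np.linalg.norm(s['position'][:2]-C))"
```

```text
pos [663.5  13.6  57.8] psi 59.4 tilt [0.0012 0.0008] shift [ 0.1 -0.5  0.8] turn -0.004 t 8.55 F [1.9 2.1 0.8] [ 0.29 -0.3  -0.02] q6 -1.14
19.337242493620714 15.126101207779357 -30.160845992741 110.09878826856934
```

>>> step_arm(series=[0,0,0,0,0,0,1,0,0,0,0,0,0,1,0,0,0,0,0,0,1,0,0,0,0,0,0,1,0,0,0,0,0,0,1,0,0,0,0,0,0,1,0,0,-20,0,0,0,1,0,0,-25,0,0,0,1,0,0,-25,0,0,0,1,0,0,-25,0,0,0,1])

```text
clock: 9.55
position: [663.0, 13.1, 153.4]
tcp_rot: [-0.828, -3.03, 0.0]
wrist_force: [0.2, -0.5, -0.0]
finger_gap: 85.2
grasp_force: 0.0
```

```bash
python3 -c "
from h import *
rows(506.2,188.9,140,75)"
```

```text
pos [663.   13.1 153.4] psi 59.5 tilt [-0.0003 -0.    ] shift [224.4  71.7  13.4] turn -0.271 t 9.55 F [ 0.2 -0.5 -0. ] [-0.05  0.01 -0.02] q6 -1.14
```

>>> step_arm(series=[45,14.3,2.5,0,0,0,1,45,14.3,2.5,0,0,0,1,45,14.3,2.5,0,0,0,1,45,14.3,2.5,0,0,0,1,44.4,14.4,2.5,0,0,0,1,0,0,0,0,0,-0.135,1,0,0,0,0,0,-0.135,1,0,0,0,0,0,0,1])

```text
clock: 10.35
position: [506.0, 189.3, 140.3]
tcp_rot: [0.409, 3.114, 0.0]
wrist_force: [-0.2, -0.1, -0.6]
finger_gap: 87.3
grasp_force: 0.0
```

```bash
python3 -c "
from h import *
rows(506.2,188.9,54,75)
c=imaging.capture('side');a=c['pixels'][130:310,180:420];cv2.imwrite('pics/b.png',cv2.resize(a,None,fx=3,fy=3,interpolation=cv2.INTER_CUBIC))
t=imaging.capture('top')['pixels'][200:350,205:405];cv2.imwrite('pics/b2.png',cv2.resize(t,None,fx=4,fy=4,interpolation=cv2.INTER_CUBIC))
f=lambda p:((proj(c,p)-[180,130])*3).round()
C3=np.append(C,40);print(f(np.append(arc(90)[0],96)),f(np.array([506.2,188.9,82])))"
```

```text
pos [506.  189.3 140.3] psi 75.1 tilt [ 0.0004 -0.    ] shift [-0.3 -0.3 86.3] turn 0.001 t 10.35 F [-0.2 -0.1 -0.6] [ 0.03 -0.04 -0.01] q6 -1.1
[455. 306.] [190. 281.]
```

View pics/b.png

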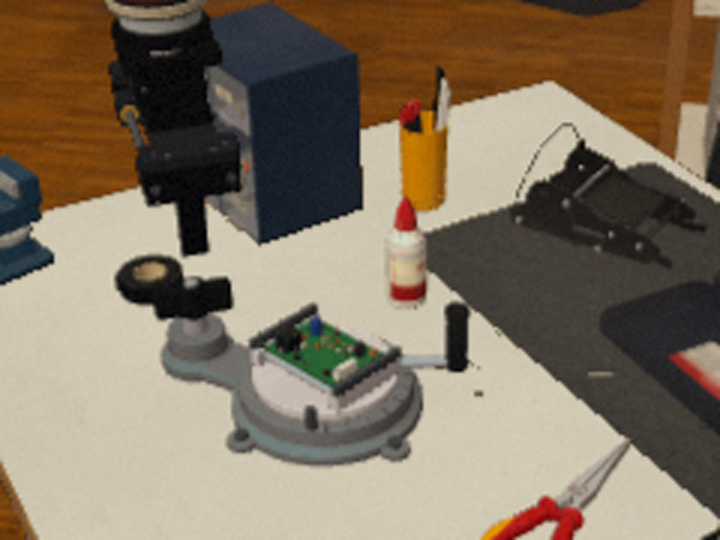

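View pics/b2.png

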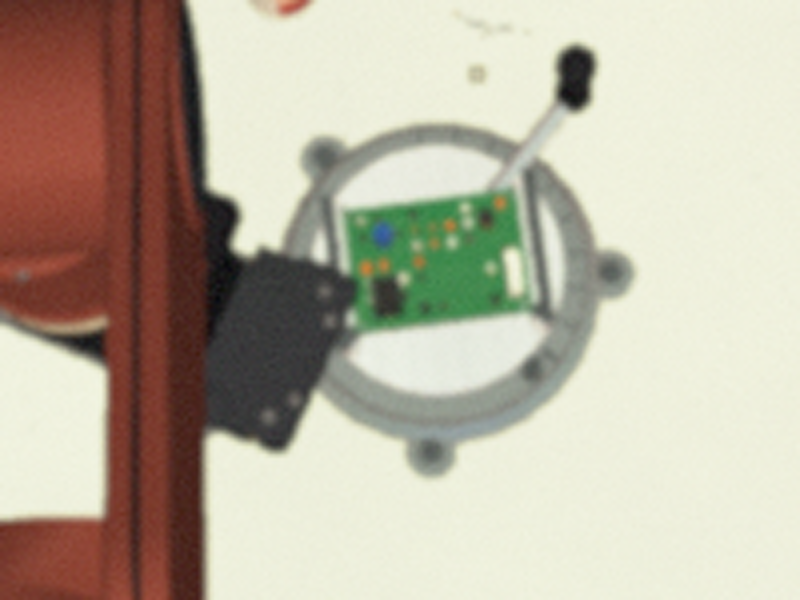

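Side view: the handle at (457,310) matches the sixth-click prediction of (455,306). The bar runs (158,305)-(231,290) with its cap at (192,283), right under the fingers. Top view: the handle is at the sixth click (px 349,215). Next I'll descend and grip the bar.

>>> step_arm(series=[0,0,30,0,0,0,1,0,0,30,0,0,0,1,0,0,20,0,0,0,0.5,0,0,10,0,0,0,0.15,0,0,0,0,0,0,0,0,0,0,0,0,0,0,0,0,0,0,0,0,0,0,0,0,0,0,0,0,0,0,0,0,0,0,0,0,0,0,0,0,0,0,0,0,0,0,0,0,0,0,0,0,0,0,0,0], squeeze=55)

```text
clock: 11.65
position: [506.2, 188.3, 50.2]
tcp_rot: [-0.412, -3.114, 0.001]
wrist_force: [4.4, 24.6, 22.2]
finger_gap: 16.8
grasp_force: 19.2
```

>>> step_arm(series=[0,0,0,0,0,0,0,0,0,0,0,0,0,0,0,0,0,0,0,0,0,0,0,0,0,0,0,0])

```text
clock: 12.05
position: [506.6, 187.8, 51.3]
tcp_rot: [0.412, 3.114, -0.003]
wrist_force: [-3.8, -7.4, 11.5]
finger_gap: 13.4
grasp_force: 113.5
```

```bash
python3 -c "
from h import *
rows(506.2,188.9,50,75);s=state();print(s['finger_gap'],s['grasp_force'])"
```

```text
pos [506.6 187.8  51.3] psi 74.9 tilt [ 0.0002 -0.0017] shift [0.7 1.  1.3] turn -0.001 t 12.05 F [-3.8 -7.4 11.5] [-0.7   0.71  0.11] q6 -1.1
13.358589345093314 113.46670372411609
```

>>> step_arm(series=[0,-1,-1,0,0,0,0,0,0,0,0,0,0.05,0,0,0,0,0,0,0.05,0,0,0,0,0,0,0.05,0,0,0,0,0,0,0.05,0,0,0,0,0,0,0,0])

```text
clock: 12.65
position: [506.5, 187.5, 51.4]
tcp_rot: [0.722, 3.057, -0.0]
wrist_force: [0.4, -4.0, 3.3]
finger_gap: 13.5
grasp_force: 109.3
```

```bash
python3 -c "
from h import *
rows(506.2,188.9,50,75);s=state();print(s['finger_gap'],s['grasp_force'])"
```

```text
pos [506.5 187.5  51.4] psi 63.4 tilt [ 0.0009 -0.0004] shift [0.9 1.1 1.4] turn -0.202 t 12.65 F [ 0.4 -4.   3.3] [-0.34  0.02 -0.01] q6 -0.9
13.458826078643357 109.29248157888651
```

>>> step_arm(series=[0,0,0,0,0,0.05,0,0,0,0,0,0,0.05,0,0,0,0,0,0,0.05,0,0,0,0,0,0,0.05,0,0,0,0,0,0,0,0])

```text
clock: 13.15
position: [506.4, 187.2, 51.4]
tcp_rot: [1.022, 2.97, -0.001]
wrist_force: [-1.0, -6.4, 5.0]
finger_gap: 13.8
grasp_force: 109.3
```

```bash
python3 -c "
from h import *
rows(506.2,188.9,50,75);s=state();print(s['finger_gap'],s['grasp_force'])"
```

```text
pos [506.4 187.2  51.4] psi 52.0 tilt [ 0.0006 -0.001 ] shift [1.2 1.2 1.4] turn -0.401 t 13.15 F [-1.  -6.4  5. ] [-0.61  0.01 -0.05] q6 -0.7
13.776708937775634 109.33826993219554
```

>>> step_arm(series=[0,0,0,0,0,0.05,0,0,0,0,0,0,0.05,0,0,0,0,0,0,0.05,0,0,0,0,0,0,0.05,0])

```text
clock: 13.55
position: [506.2, 187.0, 51.5]
tcp_rot: [1.314, 2.853, -0.002]
wrist_force: [-1.9, -6.5, 5.1]
finger_gap: 13.5
grasp_force: 109.5
```

```bash
python3 -c "
from h import *
rows(506.2,188.9,50,75)"
```

```text
pos [506.2 187.   51.5] psi 40.5 tilt [ 0.0002 -0.0015] shift [1.5 1.2 1.5] turn -0.602 t 13.55 F [-1.9 -6.5  5.1] [-0.77  0.08  0.12] q6 -0.5
```

>>> step_arm(series=[0,0,0,0,0,0.05,0,0,0,0,0,0,0.05,0,0,0,0,0,0,0.05,0])

```text
clock: 13.85
position: [506.0, 186.9, 51.5]
tcp_rot: [1.524, 2.746, -0.003]
wrist_force: [-4.0, -7.6, 7.5]
finger_gap: 13.6
grasp_force: 109.5
```

```bash
python3 -c "
from h import *
rows(506.2,188.9,50,75)"
```

```text
pos [506.  186.9  51.5] psi 31.9 tilt [-0.0002 -0.0017] shift [1.6 1.2 1.5] turn -0.752 t 13.85 F [-4.  -7.6  7.5] [-0.94  0.17  0.03] q6 -0.35
```

>>> step_arm(series=[-0.6,-1,0,0,0,0.05,0,0,0,0,0,0,0.05,0,0,0,0,0,0,0.05,0])

```text
clock: 14.15
position: [505.8, 186.7, 51.5]
tcp_rot: [1.726, 2.624, 0.0]
wrist_force: [-1.9, -3.4, 4.1]
finger_gap: 13.5
grasp_force: 109.3
```

```bash
python3 -c "
from h import *
rows(506.2,188.9,50,75)"
```

```text
pos [505.8 186.7  51.5] psi 23.3 tilt [ 0.0008 -0.0002] shift [1.9 1.2 1.5] turn -0.902 t 14.15 F [-1.9 -3.4  4.1] [-0.4  -0.1   0.08] q6 -0.2
```

>>> step_arm(series=[0,0,0,0,0,0.05,0,0,0,0,0,0,0.05,0,0,0,0,0,0,0.05,0])

```text
clock: 14.45
position: [505.7, 186.5, 51.5]
tcp_rot: [1.916, 2.489, -0.001]
wrist_force: [-1.7, -3.5, 4.7]
finger_gap: 13.5
grasp_force: 107.5
```

```bash
python3 -c "
from h import *
rows(506.2,188.9,50,75)"
```

```text
pos [505.7 186.5  51.5] psi 14.8 tilt [ 0.0006 -0.0009] shift [2.2 1.1 1.5] turn -1.05 t 14.45 F [-1.7 -3.5  4.7] [-0.5   0.12  0.67] q6 -0.05
```

It bit between 0.90 and 1.05 rad (torque jumped from 0.08 to 0.67 N m). I'll go 0.44 rad more, in two parts.

>>> step_arm(series=[-0.3,-0.3,-0.5,0,0,0.05,0,0,0,0,0,0,0.05,0,0,0,0,0,0,0.05,0,0,0,0,0,0,0.05,0,0,0,0,0,0,0,0])

```text
clock: 14.95
position: [505.4, 186.4, 51.5]
tcp_rot: [2.154, 2.286, 0.0]
wrist_force: [-0.5, -2.4, 1.6]
finger_gap: 13.6
grasp_force: 106.1
```

```bash
python3 -c "
from h import *
rows(506.2,188.9,50,75);s=state();print(s['finger_gap'],s['grasp_force'])"
```

```text
pos [505.4 186.4  51.5] psi 3.4 tilt [ 0.0005 -0.0004] shift [2.5 0.9 1.5] turn -1.25 t 14.95 F [-0.5 -2.4  1.6] [-0.41 -0.28  0.5 ] q6 0.15
13.594485254712094 106.09841829165816
```

>>> step_arm(series=[0,0,0,0,0,0.05,0,0,0,0,0,0,0.05,0,0,0,0,0,0,0.05,0,0,0,0,0,0,0.05,0,0,0,0,0,0,0.04,0,0,0,0,0,0,0,0])

```text
clock: 15.55
position: [505.0, 186.4, 51.5]
tcp_rot: [2.412, 2.013, -0.001]
wrist_force: [-1.4, -2.7, 3.2]
finger_gap: 13.7
grasp_force: 106.2
```

```bash
python3 -c "
from h import *
rows(506.2,188.9,50,75);s=state();print(s['finger_gap'],s['grasp_force'])"
```

```text
pos [505.  186.4  51.5] psi -10.3 tilt [-0.0003 -0.0005] shift [2.7 0.7 1.5] turn -1.489 t 15.55 F [-1.4 -2.7  3.2] [-0.54  0.01  0.46] q6 0.39
13.654677523492069 106.21189646422863
```

>>> step_arm(series=[0,0,0,0,0,0,0.7,0,0,0,0,0,0,0.7,0,0,0,0,0,0,0.7,0,0,0,0,0,0,0.7,0,0,0,0,0,0,0.7,0,0,-15,0,0,0,0.7,0,0,-25,0,0,0,0.7,0,0,-40,0,0,0,0.7,0,0,-40,0,0,0,0.7,0,0,0,0,0,0,0.7])

```text
clock: 16.55
position: [509.5, 187.5, 179.6]
tcp_rot: [2.41, 2.007, 0.017]
wrist_force: [0.9, 1.0, 1.2]
finger_gap: 61.1
grasp_force: 0.0
```

```bash
python3 -c "
from h import *
rows(506.2,188.9,170,75)
c=imaging.capture('side');a=c['pixels'][130:310,180:420];cv2.imwrite('pics/d.png',cv2.resize(a,None,fx=3,fy=3,interpolation=cv2.INTER_CUBIC))"
```

```text
pos [509.5 187.5 179.6] psi -10.4 tilt [0.0122 0.0028] shift [ 0.7 -3.6  9.6] turn -1.491 t 16.55 F [0.9 1.  1.2] [-0.06  0.01 -0.03] q6 0.39
```

View pics/d.png

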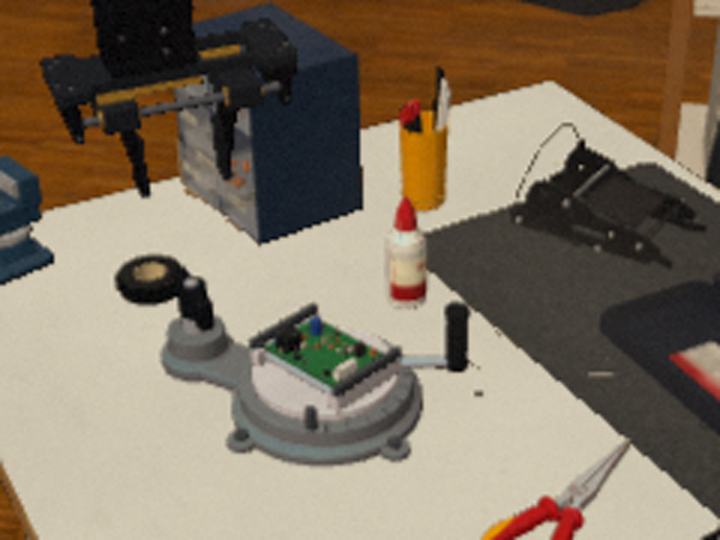

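The bar has turned by about 85° (now at (195,300)), the handle is still at the sixth click (457,310), the bystanders haven't moved and the gripper is clear.

```bash
python3 -c "
from cell import order
print(order.finish_job())"
```

```text
the job is handed in; nothing more can be done
None
```

I've handed the job in, though it gave no verdict: the holder went back to its stop and then to the sixth click, the lock was driven an estimated 0.44–0.59 rad past its bite (judged from wrist torque), and the gripper is clear with glue, tape and pliers untouched.

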